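Sift the hazelnuts out of the walnuts

TASK

Take the wooden sieve by its handle, lift it a little way clear of the baking tin it stands in and, holding it there, shake it side to side until all three hazelnuts have dropped through into the tin while both walnuts stay in the sieve. Then stand the sieve with the walnuts on the free middle of the plain white tray and let go; the hazelnuts stay in the tin.

Things in the scene. Friction and masses are not known exactly. Their poses are not given: they have to be found in the camera images.
- sieve: wooden sieve 142x142 mm (152 along x at the handle), 126 high, 0.28 kg, standing in the tin. Origin: centre of underside, z up; feet at x, y +-69 mm. Floor: flat laths 12 mm wide, top at z 35 mm, square openings of 24 mm; walls to z 80. Handle: straight bar along x over the middle, 14 mm thick in y, z 104 to 126; grip it at (0, 0, 115), closing along y. Its yaw in the tin varies by 0.45 rad
- tin: dark steel baking tin, open on top, 250 (x) x 280 (y) mm, 45 mm high, walls and floor 4 mm thick, loose, 0.9 kg; left or right of the middle. Origin: centre of its underside, z up. Wall cabinets hang low over the back of the worktop: an arm swinging across the middle should draw in to about 0.42 m from its base axis
- tray: plain white tray, fixed, 200 (x) x 360 (y) mm, on the other side of the middle from the tin; its flat floor, 3 mm above the worktop, is 170 x 330 mm. A salt shaker (44 mm thick, 90 high) stands near its +y end, about 140 mm from its centre; the middle is free. Origin: centre of its underside, z up. The patterned tray at the far left is not meant
- hazelnut0: whole hazelnut, brown, 15 mm thick, 16 long, 10 g, with a flat foot 6 mm across on which it stands at first on a lath of the sieve; gentle motion leaves it standing, a brisk shake (+-20 mm, about 5 m/s2 or more) topples it and it rolls through an opening. Origin: middle of the flat foot, z along the nut
- hazelnut1: whole hazelnut, brown, 15 mm thick, 16 long, 10 g, with a flat foot 6 mm across on which it stands at first on a lath of the sieve; gentle motion leaves it standing, a brisk shake (+-20 mm, about 5 m/s2 or more) topples it and it rolls through an opening. Origin: middle of the flat foot, z along the nut
- hazelnut2: whole hazelnut, brown, 15 mm thick, 16 long, 10 g, with a flat foot 6 mm across on which it stands at first on a lath of the sieve; gentle motion leaves it standing, a brisk shake (+-20 mm, about 5 m/s2 or more) topples it and it rolls through an opening. Origin: middle of the flat foot, z along the nut
- walnut0: whole walnut, brown ball 36 mm across with a seam ridge, 14 g, lying in the sieve; too big for the openings. Origin: its centre
- walnut1: whole walnut, brown ball 36 mm across with a seam ridge, 14 g, lying in the sieve; too big for the openings. Origin: its centre
There are look-alikes about, which are no part of the job. What is shaped like the walnut1 but blue or turquoise is not meant.

How it is judged:
On the way, in this order (a step that is already met when the one before it is completed fails the run):
1. the sieve is held and lifted clear of the tin's floor (10 mm or more) (z of sieve in the frame of tin above 0.014 m and contact force between the fingers and sieve above 1 N), for 0.1 s.
2. all three hazelnuts lie in the tin while the sieve is still held clear with both walnuts in it (all of step 1 and x of hazelnut0 in the frame of tin between -0.125 and 0.125 m and y of hazelnut0 in the frame of tin between -0.14 and 0.14 m and z of hazelnut0 in the frame of tin between -0.005 and 0.03 m and x of hazelnut1 in the frame of tin between -0.125 and 0.125 m and y of hazelnut1 in the frame of tin between -0.14 and 0.14 m and z of hazelnut1 in the frame of tin between -0.005 and 0.03 m and x of hazelnut2 in the frame of tin between -0.125 and 0.125 m and y of hazelnut2 in the frame of tin between -0.14 and 0.14 m and z of hazelnut2 in the frame of tin between -0.005 and 0.03 m and x of walnut0 in the frame of sieve between -0.068 and 0.068 m and y of walnut0 in the frame of sieve between -0.068 and 0.068 m and z of walnut0 in the frame of sieve between 0.035 and 0.1 m and x of walnut1 in the frame of sieve between -0.068 and 0.068 m and y of walnut1 in the frame of sieve between -0.068 and 0.068 m and z of walnut1 in the frame of sieve between 0.035 and 0.1 m), for 0.1 s.
At the end, for the whole second after the job is handed in: All three hazelnuts lie in the tin; both walnuts lie in the sieve; the sieve stands upright (within 7 degrees) and still on the white tray, its centre within 30 mm of the tray's centre across the tray's short way and within 60 mm along its long way (x of hazelnut0 in the frame of tin between -0.125 and 0.125 m and y of hazelnut0 in the frame of tin between -0.14 and 0.14 m and z of hazelnut0 in the frame of tin between -0.005 and 0.03 m and x of hazelnut1 in the frame of tin between -0.125 and 0.125 m and y of hazelnut1 in the frame of tin between -0.14 and 0.14 m and z of hazelnut1 in the frame of tin between -0.005 and 0.03 m and x of hazelnut2 in the frame of tin between -0.125 and 0.125 m and y of hazelnut2 in the frame of tin between -0.14 and 0.14 m and z of hazelnut2 in the frame of tin between -0.005 and 0.03 m and x of walnut0 in the frame of sieve between -0.068 and 0.068 m and y of walnut0 in the frame of sieve between -0.068 and 0.068 m and z of walnut0 in the frame of sieve between 0.035 and 0.1 m and x of walnut1 in the frame of sieve between -0.068 and 0.068 m and y of walnut1 in the frame of sieve between -0.068 and 0.068 m and z of walnut1 in the frame of sieve between 0.035 and 0.1 m and x of sieve in the frame of tray between -0.03 and 0.03 m and y of sieve in the frame of tray between -0.06 and 0.06 m and z of sieve in the frame of tray below 0.012 m and angle between sieve's own z axis and vertical below 0.12 rad and linear speed of sieve below 0.02 m/s); the robot touches nothing.
It also fails if it takes over 48 s, if anything falls off the work surface, if the arm or the gripper's body presses on something with over 40 N, if the wrist force passes 120 N, or if a joint passes its speed limit or range.

ROBOT

A 7-joint arm with a two-finger parallel gripper is mounted at the origin on a cart in front of the work surface, level with it; the furniture and walls round the work are solid. World frame = base frame: x ahead of the robot, y to its left, z up, the work surface at z = 0. Lengths are in m, angles in rad, forces in N, time in s.
With the tool pointing down it reaches from about 0.4 to 0.9 m from the base axis. Payload 5.5 kg.
Tool frame: the origin (TCP) lies at the very end of the fingers, on their centre line; the grasp point (between the pads) lies 19 mm behind it; z points along the fingers, y is the direction in which the jaws open and shut (so a half turn about z gives the same grasp; the last joint's range is limited). The gripper opens to 92 mm and grips with 3 to 60 N. Pads are 19 mm wide; open, the fingers measure 130 mm over their backs; the gripper's body (75 mm by 190 mm) begins 47 mm behind the grasp point.
Start: joints at [1.446, 0.501, -0.427, 1.55, 0.221, 1.138, -0.21], TCP at [0.246, -0.602, 0.227] pointing down, gripper open.
Joint ranges: [-2.88, 2.88], [-0.31, 2.03], [-1.54, 1.56], [0.2, 2.42], [-1.41, 4.55], [0.19, 2.02], [-2.57, 2.57]. Speed limits (rad/s): [2.57, 2.57, 3.14, 3.14, 3.14, 3.14, 3.14].

INTERFACE

Orientations are given as a unit quaternion [x, y, z, w].
In Python, from station import readout, imaging, workorder, models gives the robot as it stands.
- The arm moves only by the tool apply_moves, never from a script. Its arguments are lists of equal length, an entry for each row: "fingers": the opening, from 0 (shut) to 1 (fully open); "translation": the shift along the tool's x, y, z in units of 30 mm (1.0 is 30 mm), a list of three; "rotation": the turn, a rotation vector about the tool's x, y, z in units of 6 degrees (1.0 is 6 degrees), a list of three. A call has 1 to 20 rows; each row is the pose to reach, as a shift and turn from the pose commanded when the call began, along the tool's axes at that moment; what a row does not reach only later rows make up. A row lasts 1/12 s, in which the tool goes at most 41.7 mm and 7.16 degrees, less where a joint would pass 70% of its speed; a pose out of reach is approached as far as the arm can. A call with a gripper value outside its range is refused whole. The fingers move at their own pace and stop on an object; "force" is the grip in N (left out, the last holds). Time passes only in rows, so rows that repeat a pose let the fingers close. It gives the time, the measured TCP pose, the force and the opening at its end, in the units of the state.
- readout.read_state(): the state, without advancing time (a new reading comes with each control period).
- imaging.camera(name): name is "scene" or "side" or "wrist"; returns a dict with "image" (480x640x3 uint8, blue, green, red), "K" (3x3 intrinsics, pixels), "rvec" (rotation vector, rad) and "tvec" (3), from world to camera coordinates, as OpenCV has them. Camera axes: x right, y down, z forward; pixel columns grow to the right and rows downward; lengths in m; the calibration is good to about 2 mm. A picture is of the moment at which its call begins. There is no depth.
- workorder.job_done(): hands the job in, once; it reports no verdict.
Trained networks look in a picture, given as the dict that the camera call returned (one of the last four; its "shot" number tells which), for a name from the list of things; names that differ only in an ending like _2 or _b are one class to them, and where a whole thing is asked for, a point or a joint stands for the part that bears it (a point fixed in the world has none). Each returns a list of dicts, best first, with "p" (0 to 1); they miss things now and then, are a little off and sometimes report something else, mostly with a low value. They report only what shows in the picture. A call takes as long as a camera call. They do not tell look-alikes from the thing itself.
- models.find_in(picture, name): "extent" ([left, top, width, height] in pixels, round what is visible of it).
- models.cut_out(picture, name): "pixels" (480x640 bool, what is visible of it) and "extent" ([left, top, width, height] in pixels, round what is visible of it).
- models.pinpoint(picture, name): "position" ([column, row] in pixels: a listed point, or the origin of a listed thing).
The state is a dict: "clock": time; "qpos": joint angles; "dq": joint speeds; "joint_torque": joint torques, N m; "eef_pos": TCP position; "tcp_rot": TCP orientation; "ft_force": force on the tool from outside, world axes, zero at the start; "ft_torque": the same for the moment, N m; "width": opening from 0.0 (shut) to 1.0 (fully open).
Only numpy, scipy, OpenCV 4.12 (cv2) and the standard library are available. Lean on these libraries where they do the work, as an engineer would, in place of code of your own. Each camera call takes 0.05 s, during which the arm holds its last target. There are 200 camera calls.

## Working session

There is one attempt and no reset: what is moved stays moved. The work goes in short steps, Python scripts to look and compute and a tool call to move; the robot and the scene stay as the last step left them, time stands still between calls to the robot, and variables do not carry over. Pictures are saved under pics/ and viewed, about 8 in all and at most 12, crops included, and the job is handed in when it is done.

Besides the shell and the picture viewer there is one more tool, called by a JSON object that holds its "fn" and its "kwargs", one argument or row to a line. apply_moves: Moves the arm, as the interface text tells. Its arguments: {"type":"object","properties":{"fingers":{"type":"array","items":{"type":"number"}},"translation":{"type":"array","items":{"type":"array","items":{"type":"number"}}},"rotation":{"type":"array","items":{"type":"array","items":{"type":"number"}}},"force":{"type":"number"}},"required":["fingers","translation","rotation"]}

```bash
ls; mkdir -p pics; python3 - <<'E'
from station import readout, imaging, workorder, models
import cv2,numpy as np
print(readout.read_state())
ims=[]
for n in ("scene","side"):
    p=imaging.camera(n); ims.append(p["image"]); print(n,p["K"].tolist(),np.array(p["rvec"]).ravel(),np.array(p["tvec"]).ravel())
    for o in ("sieve","tin","tray","hazelnut0","walnut0"):
        print(o,[(round(d["p"],2),np.round(d["position"]).tolist()) for d in models.pinpoint(p,o)][:6])
    cv2.imwrite(f"pics/{n}0.png",p["image"])
E
```

```text
pics
{'clock': 0.0, 'qpos': array([ 1.44620295,  0.50184883, -0.42680893,  1.55143162,  0.22079814,
        1.1383158 , -0.2102955 ]), 'dq': array([ 0.00067543, -0.00176071, -0.00030427, -0.00232687, -0.00087211,
       -0.00099655, -0.00058446]), 'joint_torque': array([-6.44122997e-05, -5.66606748e+01, -5.81623703e+00, -2.79115802e+01,
       -6.85703452e-02,  3.08696134e-02,  1.61136754e-04]), 'eef_pos': array([ 0.24549989, -0.60110095,  0.22568696]), 'tcp_rot': array([ 9.81253602e-01,  1.92718505e-01, -1.50477265e-04, -9.60912330e-04]), 'ft_force': array([ 0.2616357 , -0.27570847,  0.15839385]), 'ft_torque': array([-0.04468594, -0.00575889, -0.020775  ]), 'width': 0.9946934141206311}
scene [[459.9407588315898, 0.0, 317.1751383970491], [0.0, 459.9407588315898, 242.55146460678714], [0.0, 0.0, 1.0]] [ 0.94140423 -2.14903156  1.40224156] [0.3879576  0.19242855 0.89900541]
sieve [(0.88, [251.0, 291.0])]
tin [(0.64, [248.0, 292.0])]
tray [(0.79, [402.0, 235.0])]
hazelnut0 [(0.65, [260.0, 274.0]), (0.52, [250.0, 266.0])]
walnut0 [(0.72, [147.0, 324.0]), (0.64, [235.0, 273.0]), (0.56, [260.0, 275.0]), (0.53, [172.0, 341.0])]
side [[470.4786971138592, 0.0, 324.8142374927799], [0.0, 470.4786971138592, 243.4460968754102], [0.0, 0.0, 1.0]] [ 0.46829812 -2.54970437  1.44983999] [0.49600076 0.10752434 1.06246275]
sieve [(0.63, [295.0, 311.0])]
tin [(0.7, [294.0, 314.0])]
tray [(0.82, [376.0, 204.0])]
hazelnut0 [(0.58, [272.0, 296.0]), (0.46, [282.0, 284.0])]
walnut0 [(0.64, [233.0, 388.0]), (0.63, [277.0, 400.0]), (0.53, [279.0, 295.0]), (0.5, [307.0, 290.0])]
```

View pics/scene0.png

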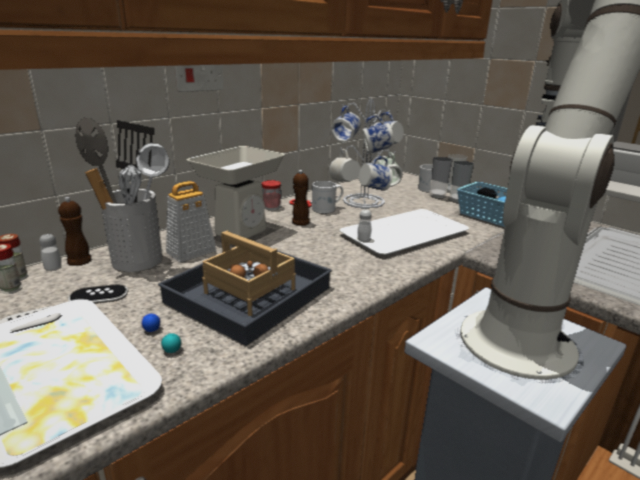

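View pics/side0.png

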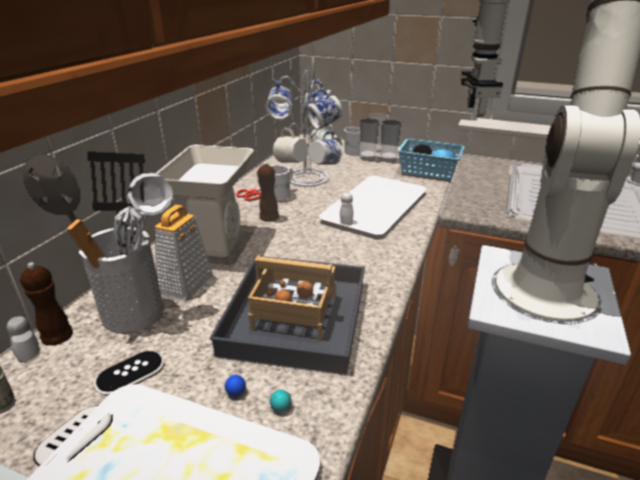

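The dark tin at (248,292) holds the one wooden sieve (251,291), with its handle bar above it and brown nuts inside. The plain white tray is at (402,235) with its salt shaker. The blue ball (151,323) and turquoise ball (172,341) outside the tin are the look-alikes. Next I fit poses from the masks.

```bash
cat > h.py <<'E'
from station import readout, imaging, workorder, models
import cv2,numpy as np
from scipy.optimize import minimize
from scipy.spatial.transform import Rotation as R
def proj(p,X): return cv2.projectPoints(np.asarray(X,float).reshape(-1,1,3),np.array(p["rvec"]),np.array(p["tvec"]),p["K"],None)[0].reshape(-1,2)
def box(x0,x1,y0,y1,z0,z1): return np.array([[x,y,z] for x in(x0,x1) for y in(y0,y1) for z in(z0,z1)])
def place(X,q,z=0): 
    c,s=np.cos(q[2]),np.sin(q[2]); return X@np.array([[c,s,0],[-s,c,0],[0,0,1]])+[q[0],q[1],z]
def render(p,boxes,q,z):
    m=np.zeros((480*2,640*2),np.uint8)
    for b in boxes: cv2.fillConvexPoly(m,np.round(cv2.convexHull((proj(p,place(b,q,z))*2+.5).astype(np.float32))*16).astype(np.int32),255,shift=4)
    return cv2.GaussianBlur(cv2.resize(m,(640,480),interpolation=cv2.INTER_AREA),(0,0),1)/255.
SIEVE=[box(-.071,.071,-.071,.071,.025,.08),box(-.076,.076,-.007,.007,.104,.126),box(-.076,-.066,-.007,.007,.08,.126),box(.066,.076,-.007,.007,.08,.126)]
TIN=[box(-.125,.125,-.14,.14,0,.045)]
TRAY=[box(-.1,.1,-.18,.18,0,.012)]
def tri(ps,uv):
    A=[]
    for p,(u,v) in zip(ps,uv):
        P=p["K"]@np.c_[cv2.Rodrigues(np.array(p["rvec"]))[0],np.array(p["tvec"]).reshape(3,1)]
        A+= [u*P[2]-P[0],v*P[2]-P[1]]
    X=np.linalg.svd(np.array(A))[2][-1]; return X[:3]/X[3]
def fit(ps,masks,ign,boxes,q0,z=0):
    ms=[cv2.GaussianBlur(m.astype(np.float32),(0,0),1) for m in masks]
    def f(q): 
        q=q*[1,1,5]
        return sum((((render(p,boxes,q,z)-m)**2)*~i).sum() for p,m,i in zip(ps,ms,ign))
    best=min((minimize(f,np.array([q0[0],q0[1],y/5]),method="Nelder-Mead",options=dict(initial_simplex=np.array([q0[0],q0[1],y/5])+np.array([[0,0,0],[.02,0,0],[0,.02,0],[0,0,.03]]),xatol=1e-4,fatol=.1)) for y in q0[2]),key=lambda r:r.fun)
    return best.x*[1,1,5],best.fun
E
cat > m.py <<'E'
from h import *
ps=[imaging.camera(n) for n in("scene","side")]
M={o:[models.cut_out(p,o)[0]["pixels"] for p in ps] for o in("sieve","tin","tray")}
C={o:tri(ps,[models.pinpoint(p,o)[0]["position"] for p in ps]) for o in M}
for o in M: print(o,C[o].round(4),[int(m.sum()) for m in M[o]])
dil=lambda m:cv2.dilate(m.astype(np.uint8),np.ones((5,5)))>0
no=[np.zeros((480,640),bool)]*2
t,e=fit(ps,M["tin"],[dil(m) for m in M["sieve"]],TIN,[*C["tin"][:2],(-.2,0,.2)]); print("tin",t,e)
# hide sieve-interior see-through: close small holes
w,e2=fit(ps,M["tray"],no,TRAY,[*C["tray"][:2],(-.3,0,.3)]); print("tray",w,e2)
sm=M["sieve"]
for z in (.004,):
    s,e3=fit(ps,[dil(m)&cv2.morphologyEx(m.astype(np.uint8),cv2.MORPH_CLOSE,np.ones((3,3))).astype(bool) for m in sm],no,SIEVE,[*C["sieve"][:2],(-.45,-.2,0,.2,.45)],z); print("sieve",s,e3)
vis=[]
for k,p in enumerate(ps):
    im=p["image"].copy()
    for bs,q,z,c in((SIEVE,s,.004,(0,255,0)),(TIN,t,0,(255,255,0)),(TRAY,w,0,(0,0,255))):
        for b in bs:
            h=cv2.convexHull(proj(p,place(b,q,z)).astype(np.float32)).astype(np.int32); cv2.polylines(im,[h],True,c,1)
    vis.append(im)
a=cv2.resize(vis[0][180:350,150:480],None,fx=1.8,fy=1.8,interpolation=2); b=cv2.resize(vis[1][160:380,190:450],None,fx=1.3,fy=1.3)
o=np.zeros((a.shape[0]+b.shape[0],max(a.shape[1],b.shape[1]),3),np.uint8); o[:a.shape[0],:a.shape[1]]=a;o[a.shape[0]:,:b.shape[1]]=b
cv2.imwrite("pics/fit.png",o)
E
python3 m.py
```

```text
sieve [0.5009 0.2705 0.0041] [3617, 4491]
tin [ 0.4968  0.281  -0.004 ] [6708, 8683]
tray [ 0.4569 -0.2518  0.0177] [2973, 3202]
tin [0.48931769 0.28339953 0.18423242] 545.4358902009449
tray [ 0.47834672 -0.29324781 -0.16297866] 826.8379781156129
sieve [0.49523372 0.27507121 0.15249603] 1315.4520136688186
```

View pics/fit.png

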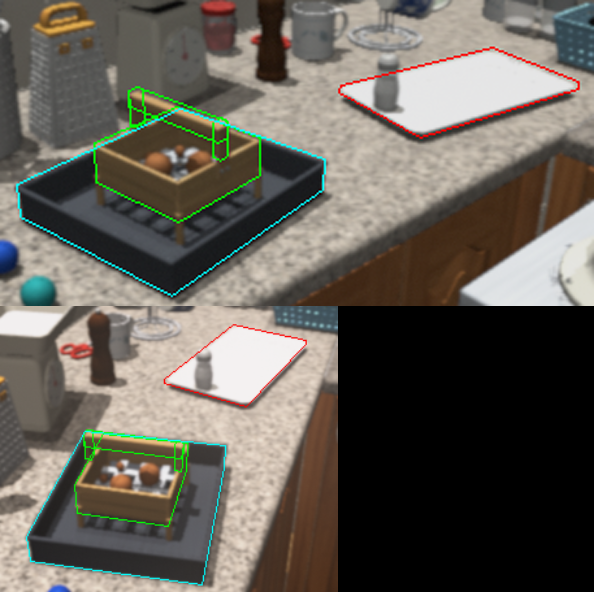

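```bash
cat > go.py <<'E'
# go(list of (x,y,z,yaw or None,nrows)): print rows in tool units from measured pose
from h import *
import json
def go(wps,dec=1,fromz=None):
    s=readout.read_state(); p=s["eef_pos"]; r=R.from_quat(s["tcp_rot"]); x=r.as_matrix()[:,0]; yaw0=np.arctan2(x[1],x[0])
    print("t",round(s["clock"],2),"pos",p.round(4),"yaw",round(yaw0,4),"q",s["qpos"].round(2),"F",s["ft_force"].round(1),"w",round(s["width"],3))
    P=[];Q=[];cur=np.r_[p,yaw0]
    for *w,n in wps:
        w=np.array([c if t is None else t for t,c in zip(w,cur)],float)
        for k in range(1,n+1):
            c=cur+(w-cur)*k/n
            P.append(np.round(r.inv().apply(c[:3]-p)/.03,dec).tolist())
            rv=(r.inv()*R.from_euler("z",c[3])*R.from_quat([1,0,0,0])).as_rotvec()/np.radians(6)
            Q.append(np.round(rv,dec).tolist())
        cur=w
    print(json.dumps(P));print(json.dumps(Q))
E
python3 -c "
from go import *
go([(.26,-.37,.25,.3,7),(.40,-.15,.25,.2,7),(.42,.03,.25,.152,5)])"
```

```text
t 1.3 pos [ 0.2459 -0.6017  0.2267] yaw 0.3878 q [ 1.45  0.5  -0.43  1.55  0.22  1.14 -0.21] F [-0.   0.   0.5] w 0.999
[[0.5, -1.0, -0.1], [1.0, -2.0, -0.2], [1.4, -3.0, -0.3], [1.9, -4.0, -0.4], [2.4, -5.0, -0.6], [2.9, -6.0, -0.7], [3.4, -7.0, -0.8], [4.4, -7.7, -0.8], [5.4, -8.4, -0.8], [6.4, -9.1, -0.8], [7.4, -9.8, -0.8], [8.4, -10.6, -0.8], [9.4, -11.3, -0.8], [10.5, -12.0, -0.8], [11.0, -13.1, -0.8], [11.6, -14.1, -0.8], [12.2, -15.2, -0.8], [12.8, -16.2, -0.8], [13.3, -17.3, -0.8]]
[[0.0, -0.0, 0.1], [0.0, -0.0, 0.2], [0.0, -0.0, 0.4], [0.0, -0.0, 0.5], [0.0, -0.0, 0.6], [0.0, -0.0, 0.7], [0.0, -0.0, 0.8], [0.0, -0.0, 1.0], [0.0, -0.0, 1.1], [0.0, -0.0, 1.2], [0.0, -0.0, 1.4], [0.0, -0.0, 1.5], [0.0, -0.0, 1.7], [0.0, -0.0, 1.8], [0.0, -0.0, 1.9], [0.0, -0.0, 2.0], [0.0, -0.0, 2.1], [0.0, -0.0, 2.2], [0.0, -0.0, 2.3]]
```

{"fn": "apply_moves", "kwargs": {
  "fingers": [1, 1, 1, 1, 1, 1, 1, 1, 1, 1, 1, 1, 1, 1, 1, 1, 1, 1, 1],
  "translation": [
    [0.5, -1.0, -0.1],
    [1.0, -2.0, -0.2],
    [1.4, -3.0, -0.3],
    [1.9, -4.0, -0.4],
    [2.4, -5.0, -0.6],
    [2.9, -6.0, -0.7],
    [3.4, -7.0, -0.8],
    [4.4, -7.7, -0.8],
    [5.4, -8.4, -0.8],
    [6.4, -9.1, -0.8],
    [7.4, -9.8, -0.8],
    [8.4, -10.6, -0.8],
    [9.4, -11.3, -0.8],
    [10.5, -12.0, -0.8],
    [11.0, -13.1, -0.8],
    [11.6, -14.1, -0.8],
    [12.2, -15.2, -0.8],
    [12.8, -16.2, -0.8],
    [13.3, -17.3, -0.8]
  ],
  "rotation": [
    [0, 0, 0.1],
    [0, 0, 0.2],
    [0, 0, 0.4],
    [0, 0, 0.5],
    [0, 0, 0.6],
    [0, 0, 0.7],
    [0, 0, 0.8],
    [0, 0, 1.0],
    [0, 0, 1.1],
    [0, 0, 1.2],
    [0, 0, 1.4],
    [0, 0, 1.5],
    [0, 0, 1.7],
    [0, 0, 1.8],
    [0, 0, 1.9],
    [0, 0, 2.0],
    [0, 0, 2.1],
    [0, 0, 2.2],
    [0, 0, 2.3]
  ]
}}

```text
clock: 2.88
eef_pos: [0.4195, 0.0312, 0.2512]
tcp_rot: [0.997, 0.073, 0.001, 0.0]
ft_force: [1.2, -0.3, -0.5]
width: 0.996
```

```bash
python3 -c "
from go import *
go([(.38,.19,.25,.152,5),(.47,.26,.25,.152,4),(.47,.26,.25,.152,1)])"
```

```text
t 2.88 pos [0.4195 0.0312 0.2512] yaw 0.1461 q [ 0.8   0.08 -0.97  2.05  0.08  1.05 -1.63] F [ 1.2 -0.3 -0.5] w 0.996
[[-0.1, -1.1, 0.0], [-0.2, -2.2, 0.0], [-0.3, -3.3, 0.0], [-0.4, -4.3, 0.0], [-0.5, -5.4, 0.0], [0.3, -5.9, 0.0], [1.1, -6.4, 0.0], [2.0, -6.8, 0.0], [2.8, -7.3, 0.0], [2.8, -7.3, 0.0]]
[[0.0, -0.0, -0.0], [0.0, -0.0, -0.0], [0.0, -0.0, -0.0], [0.0, -0.0, -0.0], [0.0, -0.0, -0.1], [0.0, -0.0, -0.1], [0.0, -0.0, -0.1], [0.0, -0.0, -0.1], [0.0, -0.0, -0.1], [0.0, -0.0, -0.1]]
```

{"fn": "apply_moves", "kwargs": {
  "fingers": [1, 1, 1, 1, 1, 1, 1, 1, 1, 1],
  "translation": [
    [-0.1, -1.1, 0.0],
    [-0.2, -2.2, 0.0],
    [-0.3, -3.3, 0.0],
    [-0.4, -4.3, 0.0],
    [-0.5, -5.4, 0.0],
    [0.3, -5.9, 0.0],
    [1.1, -6.4, 0.0],
    [2.0, -6.8, 0.0],
    [2.8, -7.3, 0.0],
    [2.8, -7.3, 0.0]
  ],
  "rotation": [
    [0, 0, 0],
    [0, 0, 0],
    [0, 0, 0],
    [0, 0, 0],
    [0, 0, 0],
    [0, 0, 0],
    [0, 0, 0],
    [0, 0, 0],
    [0, 0, 0],
    [0, 0, 0]
  ]
}}

```text
clock: 3.72
eef_pos: [0.4732, 0.2619, 0.2505]
tcp_rot: [0.997, 0.074, 0.001, -0.002]
ft_force: [0.7, 0.8, -0.2]
width: 0.999
```

```bash
python3 - <<'E'
from h import *
s=readout.read_state(); print(s["eef_pos"].round(4),s["qpos"].round(2),s["clock"])
p=imaging.camera("wrist")
im=p["image"].copy()
for b in SIEVE: cv2.polylines(im,[cv2.convexHull(proj(p,place(b,[.4952,.2751,.1525],.004)).astype(np.float32)).astype(np.int32)],True,(0,255,0),1)
cv2.imwrite("pics/wrist1.png",im)
E
```

```text
[0.4732 0.2619 0.2505] [ 0.26  0.42 -1.03  1.79  0.39  1.15 -2.31] 3.7167
```

View pics/wrist1.png

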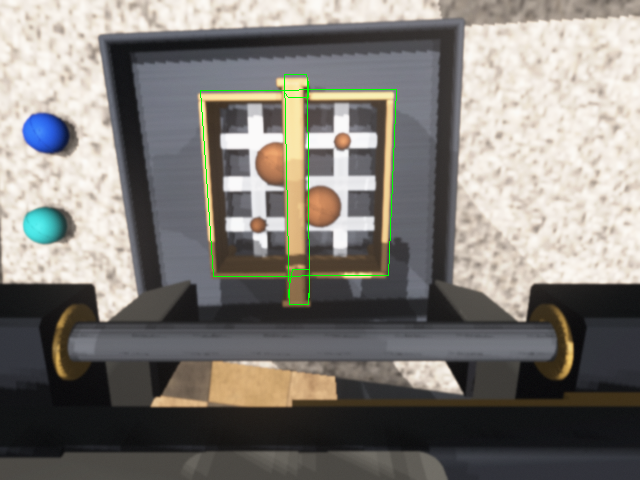

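Wrist view: the sieve fit overlays well. The handle bar runs at column ~297, rows 78–305. Brown walnuts are at (275,163) and (322,206), hazelnuts at (342,141) and (258,224), with the third hidden under the bar. The blue ball (45,132) and turquoise ball (45,225) are outside the tin.

```bash
python3 -c "
from go import *
go([(.4952,.2751,.25,.152,2),(.4952,.2751,.13,.152,5),(.4952,.2751,.10,.152,3),(.4952,.2751,.10,.152,1)],2)"
```

```text
t 3.77 pos [0.4708 0.2607 0.2503] yaw 0.1483 q [ 0.26  0.42 -1.03  1.79  0.38  1.15 -2.31] F [-0.6 -0.6 -1.1] w 1.004
[[0.44, -0.18, 0.01], [0.87, -0.36, 0.01], [0.87, -0.35, 0.81], [0.88, -0.35, 1.61], [0.88, -0.35, 2.41], [0.88, -0.35, 3.21], [0.88, -0.34, 4.01], [0.88, -0.34, 4.34], [0.88, -0.34, 4.68], [0.88, -0.34, 5.01], [0.88, -0.34, 5.01]]
[[-0.03, 0.01, -0.02], [-0.03, 0.01, -0.04], [-0.03, 0.01, -0.04], [-0.03, 0.01, -0.04], [-0.03, 0.01, -0.04], [-0.03, 0.01, -0.04], [-0.03, 0.01, -0.04], [-0.03, 0.01, -0.04], [-0.03, 0.01, -0.04], [-0.03, 0.01, -0.04], [-0.03, 0.01, -0.04]]
```

{"fn": "apply_moves", "kwargs": {
  "fingers": [1, 1, 1, 1, 1, 1, 1, 1, 1, 1, 1, 1],
  "translation": [
    [0.45, -0.2, 0],
    [0.85, -0.35, 0],
    [0.85, -0.35, 0.8],
    [0.85, -0.35, 1.6],
    [0.85, -0.35, 2.4],
    [0.85, -0.35, 3.2],
    [0.85, -0.35, 4.0],
    [0.85, -0.35, 4.35],
    [0.85, -0.35, 4.7],
    [0.85, -0.35, 5.0],
    [0.85, -0.35, 5.0],
    [0.85, -0.35, 5.0]
  ],
  "rotation": [
    [0, 0, 0],
    [0, 0, 0],
    [0, 0, 0],
    [0, 0, 0],
    [0, 0, 0],
    [0, 0, 0],
    [0, 0, 0],
    [0, 0, 0],
    [0, 0, 0],
    [0, 0, 0],
    [0, 0, 0],
    [0, 0, 0]
  ]
}}

```text
clock: 4.77
eef_pos: [0.4938, 0.2728, 0.1013]
tcp_rot: [0.997, 0.073, 0.0, -0.0]
ft_force: [0.2, 0.2, -1.2]
width: 1.001
```

{"fn": "apply_moves", "kwargs": {
  "fingers": [0.6, 0.4, 0.3, 0.2, 0.15, 0.1, 0.05, 0, 0, 0, 0, 0],
  "translation": [
    [0, 0, 0],
    [0, 0, 0],
    [0, 0, 0],
    [0, 0, 0],
    [0, 0, 0],
    [0, 0, 0],
    [0, 0, 0],
    [0, 0, 0],
    [0, 0, 0],
    [0, 0, 0],
    [0, 0, 0],
    [0, 0, 0]
  ],
  "rotation": [
    [0, 0, 0],
    [0, 0, 0],
    [0, 0, 0],
    [0, 0, 0],
    [0, 0, 0],
    [0, 0, 0],
    [0, 0, 0],
    [0, 0, 0],
    [0, 0, 0],
    [0, 0, 0],
    [0, 0, 0],
    [0, 0, 0]
  ],
  "force": 45
}}

```text
clock: 5.77
eef_pos: [0.4935, 0.2732, 0.1008]
tcp_rot: [0.997, 0.074, 0.0, -0.0]
ft_force: [0.2, 1.6, -0.8]
width: 0.183
```

{"fn": "apply_moves", "kwargs": {
  "fingers": [0, 0, 0, 0],
  "translation": [
    [0, 0, 0],
    [0, 0, 0],
    [0, 0, 0],
    [0, 0, 0]
  ],
  "rotation": [
    [0, 0, 0],
    [0, 0, 0],
    [0, 0, 0],
    [0, 0, 0]
  ]
}}

```text
clock: 6.1
eef_pos: [0.4935, 0.2729, 0.1007]
tcp_rot: [0.997, 0.074, -0.0, -0.0]
ft_force: [0.2, 1.6, -0.1]
width: 0.15
```

Gripped at 14 mm. Lift gently by 33 mm.

{"fn": "apply_moves", "kwargs": {
  "fingers": [0, 0, 0, 0, 0, 0, 0, 0, 0, 0, 0, 0],
  "translation": [
    [0, 0, -0.05],
    [0, 0, -0.15],
    [0, 0, -0.25],
    [0, 0, -0.4],
    [0, 0, -0.55],
    [0, 0, -0.7],
    [0, 0, -0.85],
    [0, 0, -1.0],
    [0, 0, -1.05],
    [0, 0, -1.1],
    [0, 0, -1.1],
    [0, 0, -1.1]
  ],
  "rotation": [
    [0, 0, 0],
    [0, 0, 0],
    [0, 0, 0],
    [0, 0, 0],
    [0, 0, 0],
    [0, 0, 0],
    [0, 0, 0],
    [0, 0, 0],
    [0, 0, 0],
    [0, 0, 0],
    [0, 0, 0],
    [0, 0, 0]
  ]
}}

```text
clock: 7.1
eef_pos: [0.4936, 0.2726, 0.1337]
tcp_rot: [0.997, 0.073, -0.0, 0.0]
ft_force: [0.6, -0.4, -3.4]
width: 0.147
```

```bash
cat > look.py <<'E'
from h import *
import sys
s=readout.read_state(); print(round(s["clock"],2),s["eef_pos"].round(4),s["ft_force"].round(1),round(s["width"],3),s["qpos"].round(2))
w=imaging.camera("wrist"); c=imaging.camera("side")
for p in(w,c):
    for o in("hazelnut0","walnut0"): print(o,[(round(d["p"],2),np.round(d["extent"]).astype(int).tolist()) for d in models.find_in(p,o)])
a=w["image"][0:340,60:560]; b=cv2.resize(c["image"][230:380,195:385],None,fx=1.3,fy=1.3)
o=np.zeros((600,500,3),np.uint8); o[:340]=a; o[340:340+b.shape[0],:b.shape[1]]=b
b=cv2.resize(imaging.camera("scene")["image"][220:350,150:345],None,fx=1.3,fy=1.3); o[340:340+b.shape[0],247:247+b.shape[1]]=b
cv2.imwrite(sys.argv[1],o)
E
python3 look.py pics/l1.png
```

```text
7.1 [0.4936 0.2726 0.1337] [ 0.6 -0.4 -3.4] 0.147 [ 0.13  0.6  -0.9   1.84  0.56  0.98 -2.44]
hazelnut0 [(0.81, [374, 181, 24, 30])]
walnut0 [(0.81, [333, 265, 44, 18])]
hazelnut0 [(0.52, [266, 275, 8, 7])]
walnut0 [(0.97, [269, 390, 22, 19]), (0.77, [298, 267, 15, 17]), (0.74, [270, 271, 18, 14]), (0.71, [223, 375, 20, 21])]Traceback (most recent call last):
  File "look.py", line 9, in <module>
    b=cv2.resize(imaging.camera("scene")["image"][220:350,150:345],None,fx=1.3,fy=1.3); o[340:340+b.shape[0],247:247+b.shape[1]]=b
                                                                                        ~^^^^^^^^^^^^^^^^^^^^^^^^^^^^^^^^^^^^^^^
ValueError: could not broadcast input array from shape (169,254,3) into shape (169,253,3)
```

{"fn": "apply_moves", "kwargs": {
  "fingers": [0, 0, 0, 0, 0, 0, 0, 0, 0, 0, 0, 0, 0, 0, 0, 0, 0, 0],
  "translation": [
    [0, 0.7, 0],
    [0, 0, 0],
    [0, -0.7, 0],
    [0, 0, 0],
    [0, 0.7, 0],
    [0, 0, 0],
    [0, -0.7, 0],
    [0, 0, 0],
    [0, 0.7, 0],
    [0, 0, 0],
    [0, -0.7, 0],
    [0, 0, 0],
    [0, 0.7, 0],
    [0, 0, 0],
    [0, -0.7, 0],
    [0, 0, 0],
    [0, 0, 0],
    [0, 0, 0]
  ],
  "rotation": [
    [0, 0, 0],
    [0, 0, 0],
    [0, 0, 0],
    [0, 0, 0],
    [0, 0, 0],
    [0, 0, 0],
    [0, 0, 0],
    [0, 0, 0],
    [0, 0, 0],
    [0, 0, 0],
    [0, 0, 0],
    [0, 0, 0],
    [0, 0, 0],
    [0, 0, 0],
    [0, 0, 0],
    [0, 0, 0],
    [0, 0, 0],
    [0, 0, 0]
  ],
  "force": 55
}}

```text
clock: 8.95
eef_pos: [0.4939, 0.2717, 0.1334]
tcp_rot: [0.997, 0.073, -0.0, 0.001]
ft_force: [0.5, 0.1, -1.6]
width: 0.152
```

```bash
sed -i 's/500,3),np/560,3),np/; s/o\[:340\]=a/o[:340,:500]=a/' look.py; python3 look.py pics/l2.png
```

```text
8.95 [0.4939 0.2717 0.1334] [ 0.5  0.1 -1.6] 0.152 [ 0.12  0.59 -0.89  1.84  0.55  0.98 -2.43]
hazelnut0 [(0.58, [133, 99, 357, 302])]
walnut0 [(0.81, [234, 169, 55, 78])]
hazelnut0 []
walnut0 [(0.92, [266, 389, 23, 24]), (0.64, [266, 272, 18, 10]), (0.63, [308, 267, 13, 18]), (0.59, [224, 376, 22, 24])]
```

View pics/l2.png

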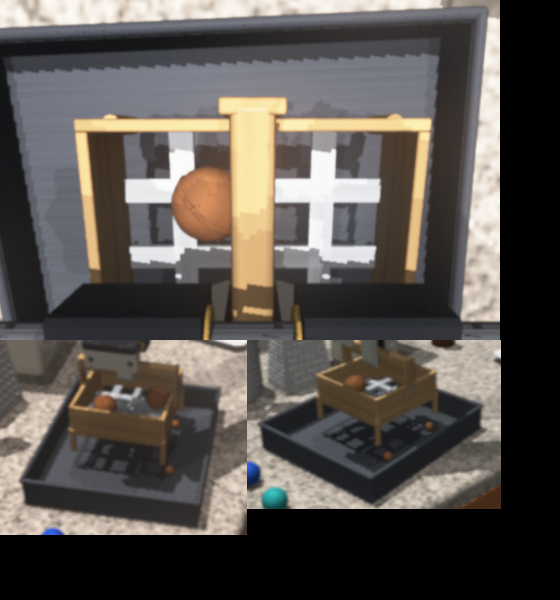

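Two hazelnuts lie in the tin: side crop (175,423) and (169,468), the same pair in the scene crop. Both walnuts are still in the sieve. The third hazelnut isn't visible, so I shake more, along y and then x.

{"fn": "apply_moves", "kwargs": {
  "fingers": [0, 0, 0, 0, 0, 0, 0, 0, 0, 0, 0, 0, 0, 0, 0, 0, 0, 0, 0, 0],
  "translation": [
    [0, 0.7, 0],
    [0, 0, 0],
    [0, -0.7, 0],
    [0, 0, 0],
    [0, 0.7, 0],
    [0, 0, 0],
    [0, -0.7, 0],
    [0, 0, 0],
    [0.6, 0, 0],
    [0, 0, 0],
    [-0.6, 0, 0],
    [0, 0, 0],
    [0.6, 0, 0],
    [0, 0, 0],
    [-0.6, 0, 0],
    [0, 0.7, 0],
    [0, 0, 0],
    [0, -0.7, 0],
    [0, 0, 0],
    [0, 0, 0]
  ],
  "rotation": [
    [0, 0, 0],
    [0, 0, 0],
    [0, 0, 0],
    [0, 0, 0],
    [0, 0, 0],
    [0, 0, 0],
    [0, 0, 0],
    [0, 0, 0],
    [0, 0, 0],
    [0, 0, 0],
    [0, 0, 0],
    [0, 0, 0],
    [0, 0, 0],
    [0, 0, 0],
    [0, 0, 0],
    [0, 0, 0],
    [0, 0, 0],
    [0, 0, 0],
    [0, 0, 0],
    [0, 0, 0]
  ]
}}

```text
clock: 10.97
eef_pos: [0.4936, 0.2716, 0.1335]
tcp_rot: [0.997, 0.074, -0.0, 0.001]
ft_force: [0.4, -1.7, -2.5]
width: 0.146
```

```bash
sed -i 's/fx=1.3,fy=1.3); o\[340:340+b.shape\[0\],:b/fx=1.3,fy=1.3); o[340:340+b.shape[0],:b/' look.py; cat > look2.py <<'E'
from h import *
import sys
s=readout.read_state(); print(round(s["clock"],2),s["eef_pos"].round(4),s["ft_force"].round(1),round(s["width"],3),s["qpos"].round(2))
c=imaging.camera("side")["image"][235:380,200:380]; d=imaging.camera("scene")["image"][230:350,155:335]
f=lambda x:cv2.resize(x,None,fx=2.2,fy=2.2,interpolation=cv2.INTER_CUBIC)
o=np.hstack([f(c),cv2.copyMakeBorder(f(d),0,f(c).shape[0]-f(d).shape[0],0,0,0)])
w=cv2.resize(imaging.camera("wrist")["image"],None,fx=.55,fy=.55); o=np.vstack([o,cv2.copyMakeBorder(w,0,0,0,o.shape[1]-w.shape[1],0)])
cv2.imwrite(sys.argv[1],o)
E
python3 look2.py pics/l3.png
```

```text
10.97 [0.4936 0.2716 0.1335] [ 0.4 -1.7 -2.5] 0.146 [ 0.12  0.59 -0.89  1.84  0.55  0.98 -2.43]
```

View pics/l3.png

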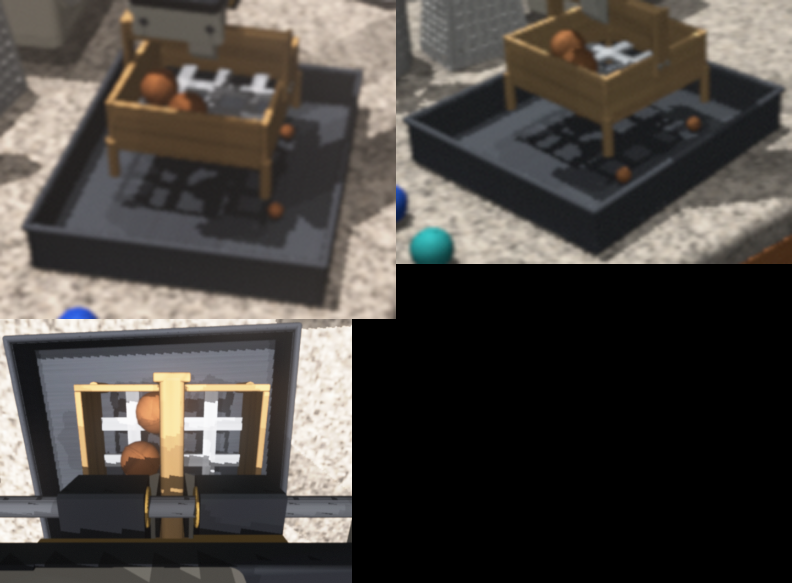

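Both walnuts are in the sieve. Still only two hazelnuts are visible, at side crop (287,130) and (275,210). I raise the sieve to see the tin floor behind it.

{"fn": "apply_moves", "kwargs": {
  "fingers": [0, 0, 0, 0, 0, 0, 0, 0, 0],
  "translation": [
    [0, 0, -0.2],
    [0, 0, -0.6],
    [0, 0, -1.1],
    [0, 0, -1.7],
    [0, 0, -2.3],
    [0, 0, -2.7],
    [0, 0, -3],
    [0, 0, -3],
    [0, 0, -3]
  ],
  "rotation": [
    [0, 0, 0],
    [0, 0, 0],
    [0, 0, 0],
    [0, 0, 0],
    [0, 0, 0],
    [0, 0, 0],
    [0, 0, 0],
    [0, 0, 0],
    [0, 0, 0]
  ]
}}

```text
clock: 11.87
eef_pos: [0.4938, 0.2726, 0.224]
tcp_rot: [0.997, 0.073, 0.0, 0.0]
ft_force: [-0.5, 0.3, -2.6]
width: 0.145
```

```bash
sed -i 's/235:380/190:380/; s/230:350/190:350/; s/2\.2/2.0/g;s/fx=.55,fy=.55/fx=.42,fy=.42/' look2.py; python3 look2.py pics/l4.png
```

```text
11.87 [0.4938 0.2726 0.224 ] [-0.5  0.3 -2.6] 0.145 [ 0.19  0.49 -0.97  1.76  0.44  1.13 -2.35]
```

View pics/l4.png

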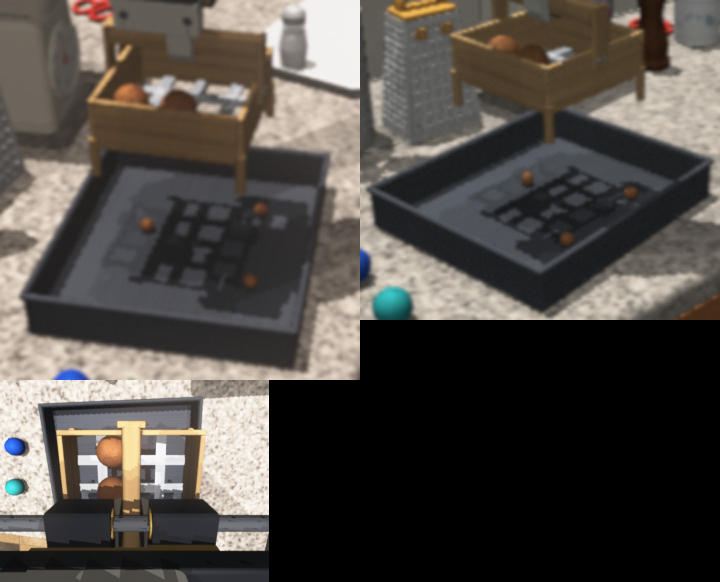

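All three hazelnuts are in the tin at side crop (148,224), (260,209) and (250,280), and both walnuts are in the sieve. Next I swing across with the arm drawn in.

```bash
python3 -c "
from go import *
go([(.48,.262,.228,.148,1),(.38,.19,.228,.12,5),(.42,.03,.228,.0,7),(.41,-.12,.228,-.12,6)])"
```

```text
t 12.02 pos [0.4931 0.2721 0.2227] yaw 0.1468 q [ 0.19  0.49 -0.97  1.76  0.44  1.13 -2.35] F [-0.   0.5 -2.5] w 0.149
[[-0.5, 0.3, -0.2], [-1.2, 0.6, -0.2], [-1.9, 1.0, -0.2], [-2.7, 1.4, -0.2], [-3.4, 1.8, -0.2], [-4.1, 2.2, -0.2], [-4.1, 2.9, -0.2], [-4.0, 3.7, -0.2], [-3.9, 4.5, -0.2], [-3.8, 5.3, -0.2], [-3.7, 6.1, -0.2], [-3.7, 6.8, -0.2], [-3.6, 7.6, -0.2], [-3.8, 8.4, -0.2], [-3.9, 9.3, -0.2], [-4.1, 10.1, -0.2], [-4.3, 10.9, -0.2], [-4.5, 11.7, -0.2], [-4.7, 12.5, -0.2]]
[[0.0, 0.0, -0.0], [0.0, 0.0, 0.0], [0.0, 0.0, 0.1], [0.0, 0.0, 0.1], [0.0, 0.0, 0.2], [0.0, 0.0, 0.3], [0.0, 0.0, 0.4], [0.0, 0.0, 0.6], [0.0, 0.0, 0.7], [0.0, 0.0, 0.9], [0.0, 0.0, 1.1], [0.0, 0.0, 1.2], [0.0, 0.0, 1.4], [0.0, 0.0, 1.6], [0.0, 0.0, 1.8], [0.0, 0.0, 2.0], [0.0, 0.0, 2.2], [0.0, 0.0, 2.4], [0.0, 0.0, 2.5]]
```

{"fn": "apply_moves", "kwargs": {
  "fingers": [0, 0, 0, 0, 0, 0, 0, 0, 0, 0, 0, 0, 0, 0, 0, 0, 0, 0, 0],
  "translation": [
    [-0.4, 0.2, -0.1],
    [-1.0, 0.5, -0.2],
    [-1.8, 0.9, -0.2],
    [-2.6, 1.3, -0.2],
    [-3.3, 1.7, -0.2],
    [-4.0, 2.2, -0.2],
    [-4.1, 2.9, -0.2],
    [-4.0, 3.7, -0.2],
    [-3.9, 4.5, -0.2],
    [-3.8, 5.3, -0.2],
    [-3.7, 6.1, -0.2],
    [-3.7, 6.8, -0.2],
    [-3.6, 7.6, -0.2],
    [-3.8, 8.4, -0.2],
    [-3.9, 9.3, -0.2],
    [-4.1, 10.1, -0.2],
    [-4.3, 10.9, -0.2],
    [-4.5, 11.7, -0.2],
    [-4.7, 12.3, -0.2]
  ],
  "rotation": [
    [0, 0, 0],
    [0, 0, 0],
    [0, 0, 0.1],
    [0, 0, 0.1],
    [0, 0, 0.2],
    [0, 0, 0.3],
    [0, 0, 0.4],
    [0, 0, 0.6],
    [0, 0, 0.7],
    [0, 0, 0.9],
    [0, 0, 1.1],
    [0, 0, 1.2],
    [0, 0, 1.4],
    [0, 0, 1.6],
    [0, 0, 1.8],
    [0, 0, 2.0],
    [0, 0, 2.2],
    [0, 0, 2.4],
    [0, 0, 2.5]
  ]
}}

```text
clock: 13.6
eef_pos: [0.4074, -0.1149, 0.2291]
tcp_rot: [0.998, -0.059, -0.001, -0.0]
ft_force: [-0.2, 0.7, -2.3]
width: 0.151
```

```bash
python3 -c "
from go import *
go([(.385,-.2,.228,-.15,4),(.4765,-.302,.225,-.163,6),(.4765,-.302,.225,-.163,1)],2)"
```

```text
t 13.6 pos [ 0.4074 -0.1149  0.2291] yaw -0.1171 q [ 1.04  0.11 -0.87  2.07  0.1   1.   -1.57] F [-0.2  0.7 -2.3] w 0.151
[[-0.1, 0.73, 0.01], [-0.2, 1.45, 0.02], [-0.31, 2.18, 0.03], [-0.41, 2.9, 0.04], [0.16, 3.41, 0.05], [0.73, 3.91, 0.07], [1.3, 4.42, 0.09], [1.87, 4.92, 0.1], [2.45, 5.42, 0.12], [3.02, 5.93, 0.13], [3.02, 5.93, 0.13]]
[[-0.0, 0.01, 0.08], [-0.0, 0.01, 0.16], [-0.0, 0.01, 0.24], [-0.0, 0.01, 0.31], [-0.0, 0.01, 0.33], [-0.0, 0.01, 0.36], [-0.0, 0.01, 0.38], [-0.0, 0.01, 0.4], [-0.0, 0.01, 0.42], [-0.0, 0.01, 0.44], [-0.0, 0.01, 0.44]]
```

{"fn": "apply_moves", "kwargs": {
  "fingers": [0, 0, 0, 0, 0, 0, 0, 0, 0, 0, 0, 0],
  "translation": [
    [-0.1, 0.73, 0],
    [-0.2, 1.45, 0],
    [-0.3, 2.2, 0],
    [-0.4, 2.9, 0],
    [0.15, 3.4, 0],
    [0.75, 3.9, 0],
    [1.3, 4.4, 0.1],
    [1.9, 4.9, 0.1],
    [2.45, 5.4, 0.1],
    [2.85, 5.8, 0.1],
    [3.0, 5.95, 0.1],
    [3.0, 5.95, 0.1]
  ],
  "rotation": [
    [0, 0, 0.1],
    [0, 0, 0.15],
    [0, 0, 0.2],
    [0, 0, 0.3],
    [0, 0, 0.35],
    [0, 0, 0.35],
    [0, 0, 0.4],
    [0, 0, 0.4],
    [0, 0, 0.4],
    [0, 0, 0.45],
    [0, 0, 0.45],
    [0, 0, 0.45]
  ]
}}

```text
clock: 14.6
eef_pos: [0.4773, -0.3012, 0.2256]
tcp_rot: [0.997, -0.081, -0.0, -0.001]
ft_force: [-0.7, 0.7, -2.4]
width: 0.149
```

```bash
python3 - <<'E'
from go import *
z=readout.read_state()["eef_pos"][2]
go([(.4765,-.302,.11,-.163,8),(.4765,-.302,.0975,-.163,3)],2)
s=readout.read_state(); q=[s["eef_pos"][0],s["eef_pos"][1],-.163]
ps=[imaging.camera(n) for n in("scene","side")]; o=[]
for p in ps:
    im=p["image"].copy()
    for b in SIEVE: cv2.polylines(im,[cv2.convexHull(proj(p,place(b,q,s["eef_pos"][2]-.0965)).astype(np.float32)).astype(np.int32)],True,(0,255,0),1)
    for b in TRAY: cv2.polylines(im,[cv2.convexHull(proj(p,place(b,[.4783,-.2932,-.163])).astype(np.float32)).astype(np.int32)],True,(0,0,255),1)
    o.append(im)
o=np.hstack([o[0][120:270,320:500],o[1][90:240,300:480]]); cv2.imwrite("pics/l5.png",cv2.resize(o,None,fx=2,fy=2,interpolation=2))
E
```

```text
t 14.6 pos [ 0.4773 -0.3012  0.2256] yaw -0.1629 q [ 1.08  0.4  -0.71  1.76  0.29  1.09 -1.46] F [-0.7  0.7 -2.4] w 0.149
[[-0.0, 0.0, 0.48], [-0.0, 0.01, 0.96], [-0.01, 0.01, 1.44], [-0.01, 0.02, 1.93], [-0.01, 0.02, 2.41], [-0.01, 0.03, 2.89], [-0.01, 0.03, 3.37], [-0.02, 0.04, 3.85], [-0.02, 0.04, 3.99], [-0.02, 0.04, 4.13], [-0.02, 0.04, 4.27]]
[[-0.01, 0.01, 0.0], [-0.01, 0.01, 0.0], [-0.01, 0.01, 0.0], [-0.01, 0.01, 0.0], [-0.01, 0.01, 0.0], [-0.01, 0.01, 0.0], [-0.01, 0.01, 0.0], [-0.01, 0.01, 0.0], [-0.01, 0.01, 0.0], [-0.01, 0.01, 0.0], [-0.01, 0.01, 0.0]]
```

View pics/l5.png

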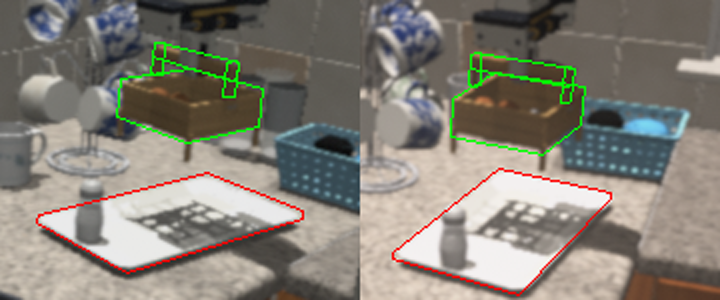

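The sieve hangs level over the middle of the white tray with the walnuts inside. I lower it.

{"fn": "apply_moves", "kwargs": {
  "fingers": [0, 0, 0, 0, 0, 0, 0, 0, 0, 0, 0, 0, 0, 0],
  "translation": [
    [0, 0, 0.3],
    [0, 0, 0.8],
    [0, 0, 1.4],
    [0, 0, 2.0],
    [0, 0, 2.6],
    [0, 0, 3.1],
    [0, 0, 3.5],
    [0, 0, 3.8],
    [0, 0, 3.95],
    [0, 0, 4.05],
    [0, 0, 4.12],
    [0, 0, 4.18],
    [0, 0, 4.2],
    [0, 0, 4.2]
  ],
  "rotation": [
    [0, 0, 0],
    [0, 0, 0],
    [0, 0, 0],
    [0, 0, 0],
    [0, 0, 0],
    [0, 0, 0],
    [0, 0, 0],
    [0, 0, 0],
    [0, 0, 0],
    [0, 0, 0],
    [0, 0, 0],
    [0, 0, 0],
    [0, 0, 0],
    [0, 0, 0]
  ]
}}

```text
clock: 15.87
eef_pos: [0.4774, -0.3008, 0.1011]
tcp_rot: [0.997, -0.081, 0.0, 0.0]
ft_force: [-0.7, -0.7, -2.2]
width: 0.149
```

{"fn": "apply_moves", "kwargs": {
  "fingers": [0, 0, 0, 0],
  "translation": [
    [0, 0, 0.03],
    [0, 0, 0.06],
    [0, 0, 0.07],
    [0, 0, 0.07]
  ],
  "rotation": [
    [0, 0, 0],
    [0, 0, 0],
    [0, 0, 0],
    [0, 0, 0]
  ]
}}

```text
clock: 16.2
eef_pos: [0.4775, -0.3009, 0.0996]
tcp_rot: [0.997, -0.081, 0.0, 0.0]
ft_force: [-1.2, 0.0, 5.1]
width: 0.146
```

In contact with the tray (force now +5 N). Release, then withdraw straight up.

{"fn": "apply_moves", "kwargs": {
  "fingers": [0.2, 0.25, 0.3, 0.4, 0.5, 0.6, 0.7, 0.8, 0.8, 0.8],
  "translation": [
    [0, 0, 0],
    [0, 0, 0],
    [0, 0, 0],
    [0, 0, 0],
    [0, 0, 0],
    [0, 0, 0],
    [0, 0, 0],
    [0, 0, 0],
    [0, 0, 0],
    [0, 0, 0]
  ],
  "rotation": [
    [0, 0, 0],
    [0, 0, 0],
    [0, 0, 0],
    [0, 0, 0],
    [0, 0, 0],
    [0, 0, 0],
    [0, 0, 0],
    [0, 0, 0],
    [0, 0, 0],
    [0, 0, 0]
  ]
}}

```text
clock: 17.03
eef_pos: [0.4772, -0.3006, 0.0986]
tcp_rot: [0.997, -0.081, 0.0, -0.0]
ft_force: [0.0, -1.1, -0.4]
width: 0.755
```

{"fn": "apply_moves", "kwargs": {
  "fingers": [0.8, 0.8, 0.8, 0.8, 0.8, 0.8, 0.8, 0.8, 0.8, 0.8],
  "translation": [
    [0, 0, -0.2],
    [0, 0, -0.6],
    [0, 0, -1.2],
    [0, 0, -1.8],
    [0, 0, -2.4],
    [0, 0, -3.0],
    [0, 0, -3.6],
    [0, 0, -4.0],
    [0, 0, -4.2],
    [0, 0, -4.2]
  ],
  "rotation": [
    [0, 0, 0],
    [0, 0, 0],
    [0, 0, 0],
    [0, 0, 0],
    [0, 0, 0],
    [0, 0, 0],
    [0, 0, 0],
    [0, 0, 0],
    [0, 0, 0],
    [0, 0, 0]
  ]
}}

```text
clock: 17.87
eef_pos: [0.4781, -0.3011, 0.2266]
tcp_rot: [0.997, -0.081, 0.001, 0.001]
ft_force: [-0.3, -0.1, -0.7]
width: 0.799
```

```bash
python3 - <<'E'
from h import *
s=readout.read_state(); print(s["clock"],s["eef_pos"],s["ft_force"],s["width"])
q=[.4775,-.3009,-.163]
ps=[imaging.camera(n) for n in("scene","side")]; o=[]
for p in ps:
    im=p["image"].copy()
    for b in SIEVE: cv2.polylines(im,[cv2.convexHull(proj(p,place(b,q,.003)).astype(np.float32)).astype(np.int32)],True,(0,255,0),1)
    o.append(im)
w=cv2.resize(imaging.camera("wrist")["image"],(320,240)); 
o=np.vstack([np.hstack([o[0][150:270,320:500],o[1][120:240,300:480]]),np.hstack([o[1][230:380,200:380],o[0][220:370,150:330]])])
o=cv2.resize(o,None,fx=1.3,fy=1.3,interpolation=2); o=np.hstack([o,cv2.copyMakeBorder(w,0,o.shape[0]-240,0,0,0)]); print(o.shape)
cv2.imwrite("pics/l6.png",o)
E
```

```text
17.8667 [ 0.47806366 -0.30110785  0.22657143] [-0.28625048 -0.14739204 -0.65319771] 0.7989977335511755
(351, 788, 3)
```

View pics/l6.png

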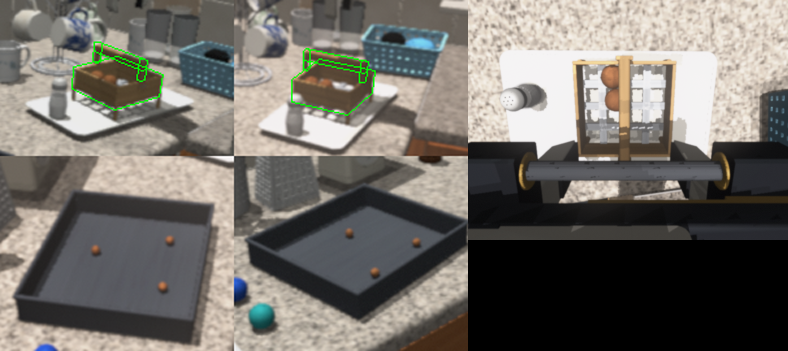

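The sieve stands upright in the middle of the white tray with both walnuts inside, and the hand is clear. The three hazelnuts are in the tin at (96,250), (169,240) and (162,286). I'm handing in.

```bash
python3 -c "
from station import workorder; print(workorder.job_done())"
```

```text
the job is handed in; nothing more can be done
None
```

I lifted the sieve about 33 mm by its handle and shook it about ±20 mm until all three hazelnuts had dropped into the tin. I then carried it across with the arm drawn in, stood it on the white tray and let go. The job was handed in at about 18 s of the 48 s; it reports no verdict.

- **Hazelnuts:** after the first shake only two were visible, so I shook again and raised the sieve 90 mm. That showed all three on the tin floor, and they were still there in the last pictures.
- **Walnuts:** both were in the sieve in the last pictures.
- **Sieve:** it stands upright about 8 mm from the fitted tray centre, almost all of it along the tray's long way. It lines up with where I expected it in both fixed cameras.
- **Gripper:** it is open and about 130 mm above its release height, with near-zero force.
- **Disagreement:** while the sieve was held, the nut networks missed some nuts and also marked the blue and turquoise balls as walnuts. I judged the nuts from the pictures instead.

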